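# Index a piston round to the code reader with a ratchet lever

### The job

Work the indexing table's ratchet lever back and forth until the square code on the clamped piston squarely faces the code reader, then swing the lever back to its rest stop and, with the code still in view, press the reader's trigger button right down and let it come up. Turn the piston only with the lever: do not touch the piston or the turntable themselves, and leave the other parts on the bench where they are.

Things in the scene. Friction and masses are not known exactly. Their poses are not given: they have to be found in the camera images.
- indexer: Ratchet indexing table bolted to the bench: grey round cast base 190 mm across, 32 mm high; place and yaw vary. Origin on the turntable's vertical axis at bench height, z up. The lever swings about this axis on the robot's right (-y) side; its rest position points 120 degrees clockwise (seen from above) of the base's x axis. Two upright pins on the base mark its stops.
- turntable: Turns on the base's axis: steel ratchet wheel, 144 mm diameter, 24 saw teeth, 40-52 mm above the bench, under a 120 mm face plate (top at 60 mm) that carries the piston. Origin on the axis at bench height. Turns counter-clockwise (from above) only: a pawl on the base stops it going back, so an overshot code needs almost a full turn. Friction (0.45 N m) holds it at any angle.
- piston_crown (a point): Centre of the crown of the bare aluminium piston clamped upright on the face plate's middle: 84 mm diameter, 75 mm high, crown 135 mm above the bench. x to the side of the code, z up. In the crown on the code's side: two round dark valve reliefs (25 mm, side by side) and a small dark front notch (9 x 8 mm) at the rim right above the code. Pin bores left and right of the code.
- code (a point): Middle of the square code label (24 x 24 mm, white with dark cells) on the piston's skirt, 42 mm from the axis, 84 mm above the bench; its x axis points straight out of the label, z up.
- lever (a joint): Ratchet lever angle, rad: 0 at its rest stop, growing as it swings counter-clockwise (from above; away from the robot) to the stop at 0.87. Swinging forward, its pawl catches the next tooth (after up to 15 degrees of lost motion), then the turntable turns with it one to one; swinging back, the table stays. Stop to stop gains 45 degrees. Stays where left; takes 4 N forward, 1 N back.
- lever_grip (a point): Point on the axis of the lever's upright round black grip, 100 mm above the bench. The grip is 24 mm in diameter, 55 to 118 mm above the bench, 175 mm from the turntable's axis; a flat steel arm (22 mm wide, top 39 mm above the bench) runs from it in to the axis. x along the arm outwards, z up.
- reader: Code reader on a stand, fixed on the robot's left (+y) side of the indexing table at a varying bearing, looking at the turntable's axis. Origin on that axis at bench height; the reader stands along its x axis: grey box 115 to 189 mm from the axis, 54 mm wide, 58 to 112 mm above the bench, on an upright and a steel foot 70 mm wide, 116 to 200 mm from the axis.
- reader_window (a point): Middle of the reader's round front window, 112 mm from the turntable's axis, 85 mm above the bench; x points away from the piston, z up. The code faces the reader when it lies on the line from the axis to this point.
- trigger (a joint): Travel of the reader's trigger button, m: 0 up, 0.006 fully pressed; sprung, takes 5 N when fully down.
- trigger_top (a point): Middle of the trigger button's top face: grey round button, 22 mm diameter, in a black 38 mm collar on top of the reader, 152 mm from the turntable's axis; top face 134 mm above the bench when up, 10 mm above the collar. Pressed straight down.
- spare_piston: Bystander: a loose piston of the same shape without a code, 84 mm diameter, 75 mm high, standing beyond the indexing table. Origin at the centre of its underside.
- piston_pin: Bystander: steel piston pin (tube) standing on end, 22 mm diameter, 62 mm high. Origin at the centre of its underside.
- con_rod: Bystander: steel connecting rod lying flat, 150 mm between its eyes, 22 mm thick, on the robot's side of the indexing table. Origin midway between the eyes, on the bench.
- bearing_race: Bystander: steel ring, 72 mm diameter, 18 mm high. Origin at the centre of its underside.
- wrench: Bystander: steel wrench lying on the bench.
- filter_can: Bystander: white can, 72 mm diameter, 85 mm high, standing. Origin at the centre of its underside.
- water_bottle: Bystander: clear bottle, 64 mm diameter, 200 mm high, standing. Origin at the centre of its underside.
- shim_box: Bystander: cardboard box 75 x 55 x 30 mm. Origin at the centre of its underside.

How it is judged:
By the outcome, as a careful person would: the job done as asked, in the order asked, and still so for the second after the job is handed in, with the robot touching nothing.
It also fails if it takes over 70 s, if anything falls off the work surface, if the arm or the gripper's body presses on something with over 40 N, if the wrist force passes 120 N, or if a joint passes its speed limit or range.

### The arm

A 6-joint arm with a two-finger parallel gripper is mounted at the origin on the work surface. World frame = base frame: x ahead of the robot, y to its left, z up, the work surface at z = 0. Lengths are in m, angles in rad, forces in N, time in s.
With the tool pointing down it reaches from about 0.4 to 0.825 m from the base axis. Payload 7 kg.
Tool frame: the origin (TCP) lies on the front face of the gripper's body, between the roots of the fingers; the fingertips stand 66 mm ahead of it and the grasp point (between the pads) lies 47 mm ahead of it; z points along the fingers, y is the line along which they close (so a half turn about z gives the same grasp; the last joint's range is limited). The gripper opens to 88 mm and grips with 3 to 60 N. Pads are 19 mm wide; open, the fingers measure 130 mm over their backs; the gripper's body (78 mm by 193 mm) begins 47 mm behind the grasp point.
Start: joints at [-0.913, 0.359, 0.012, 0, -1.224, -0.288], TCP at [0.244, -0.629, 0.292] pointing down, gripper open.
Joint ranges: [-3.07, 3.07], [-1.43, 2.12], [-1.02, 1.25], [-3.03, 1.67], [-3.05, -0], [-3.03, 3.03]. Speed limits (rad/s): [2.39, 2.39, 3.01, 3.14, 3.14, 3.14].

### API

Orientations are given as [roll, pitch, yaw] about the fixed x, y, z axes, in that order (R = Rz(yaw) Ry(pitch) Rx(roll)).
In Python, from station import arm gives the robot as it stands. The module is installed in compiled form; this text tells all that it offers.
- The arm moves only by the tool move_arm, never from a script. Its argument "increments" is a list of rows, each an object of numbers: "jaw": the gripper command: -1 is shut, 1 is fully open, values between are in proportion; "dx", "dy", "dz": the shift along the tool's x, y, z in m; "twist": the turn about the tool's z in rad. A call has 1 to 12 rows; each row shifts and turns the commanded pose from where the row before left it, along the tool's axes as they then stand; what a row does not reach is not made up. A row lasts 1/12 s, in which the tool goes at most 41.7 mm and 7.16 degrees, less where a joint would pass 70% of its speed; a pose out of reach is approached as far as the arm can. A call is refused whole if a number of a shift passes 0.0417 or a number of a turn 0.125, either way. A call with a gripper value outside its range is refused whole. The fingers move at their own pace and stop on an object; "force" is the grip in N (left out, the last holds). Time passes only in rows, so rows that do not move let the fingers close. It gives the time, the measured TCP pose, the force, the opening and the grip force at its end, in the units of the state.
- arm.get_state(): the state, without advancing time (a new reading comes with each control period).
- arm.grab_frame(name): name is "scene" or "top" or "wrist"; returns the picture (480x640x3 uint8, blue, green, red); there is no depth.
- arm.camera_info(name): a dict with "K" (3x3 intrinsics, pixels), "extrinsics" (4x4, takes a point from camera to world coordinates). Camera axes: x right, y down, z forward; pixel columns grow to the right and rows downward; lengths in m; the calibration is good to about 2 mm. A picture is of the moment at which its call begins: read the wrist's pose just before it. camera_info takes no time and is no camera call; for the wrist camera it gives the pose at the moment of the call.
- arm.job_done(): hands the job in; it is judged then, once.
Trained networks look in the newest picture that a camera, given by its name, has taken for a name from the list of things; names that differ only in an ending like _2 or _b are one class to them, and where a whole thing is asked for, a point or a joint stands for the part that bears it (a point fixed in the world has none). Each returns a list of dicts, best first, with "score" (0 to 1); they miss things now and then, are a little off and sometimes report something else, mostly with a low value. They report only what shows in the picture. A call takes as long as a camera call.
- arm.find_in(camera, name): "position" ([x, y, z] in m, in world coordinates, good to about 4 mm: the middle of the surface that is visible of it).
- arm.silhouettes(camera, name): "pixels" (480x640 bool, what is visible of it).
- arm.pinpoint(camera, name): "position" ([x, y, z] in m, in world coordinates, good to about 4 mm: a listed point, or the origin of a listed thing).
The state is a dict: "t": time; "q": joint angles; "qd": joint speeds; "joint_efforts": joint torques, N m; "eef_pos": TCP position; "ee_rot": TCP orientation; "force": force on the tool from outside, world axes, zero at the start; "moment": the same for the moment, N m; "width": finger opening in m; "gripper_force": force on a finger pad.
Only numpy, scipy, OpenCV 4.12 (cv2) and the standard library are available. Lean on these libraries where they do the work, as an engineer would, in place of code of your own. Each camera call takes 0.05 s, during which the arm holds its last target. There are 200 camera calls.

## Working session

There is one attempt and no reset: what is moved stays moved. The work goes in short steps, Python scripts to look and compute and a tool call to move; the robot and the scene stay as the last step left them, time stands still between calls to the robot, and variables do not carry over. Pictures are saved under pics/ and viewed, at most 10 in all, crops included, and the job is handed in when it is done.

Besides the shell and the picture viewer there is one more tool, called after "Emit:" by a JSON object that holds its "api" and its "payload", one argument or row to a line. move_arm: Moves the arm, as the interface text tells. Its arguments: {"type":"object","properties":{"increments":{"type":"array"},"force":{"type":"number"}},"required":["increments"]}

```bash
mkdir -p pics
python3 - <<'E'
from station import arm
import cv2,numpy as np
a=arm.grab_frame("scene");b=arm.grab_frame("top")
cv2.imwrite("pics/a.png",np.vstack([cv2.resize(a,(400,300)),cv2.resize(b,(400,300))]) if 0 else np.hstack([cv2.resize(a,(400,300)),cv2.resize(b,(400,300))]))
cv2.imwrite("pics/b.png",b);cv2.imwrite("pics/s.png",a)
for c in ["scene","top"]:
  for n in ["indexer","piston_crown","code","lever_grip","reader_window","trigger_top","spare_piston","water_bottle","filter_can","con_rod","piston_pin"]:
    r=arm.pinpoint(c,n)
    print(c,n,[(np.round(d["position"],3).tolist(),round(d["score"],2)) for d in r[:2]])
s=arm.get_state();print(s["t"],s["eef_pos"],s["ee_rot"],s["width"])
E
```

```text
scene indexer [([0.586, 0.025, -0.002], 0.6)]
scene piston_crown [([0.583, 0.023, 0.135], 0.9)]
scene code [([0.615, -0.008, 0.085], 0.74)]
scene lever_grip [([0.531, -0.145, 0.098], 0.67)]
scene reader_window [([0.593, 0.134, 0.085], 0.83)]
scene trigger_top [([0.753, 0.072, -0.001], 0.66), ([0.591, 0.173, 0.135], 0.45)]
scene spare_piston [([0.753, 0.072, -0.007], 0.94), ([0.616, -0.006, 0.082], 0.5)]
scene water_bottle []
scene filter_can [([0.36, 0.423, 0.0], 0.82), ([0.412, 0.0, 0.001], 0.75)]
scene con_rod [([0.408, -0.003, -0.001], 0.9)]
scene piston_pin [([0.746, -0.049, 0.002], 0.82)]
top indexer [([0.585, 0.022, 0.0], 0.68)]
top piston_crown [([0.586, 0.024, 0.137], 0.73)]
top code [([0.614, -0.006, 0.082], 0.92), ([0.592, 0.174, 0.134], 0.28)]
top lever_grip [([0.532, -0.142, 0.101], 0.65), ([0.536, 0.429, 0.004], 0.43)]
top reader_window [([0.589, 0.134, 0.085], 0.79)]
top trigger_top [([0.592, 0.177, 0.136], 0.54), ([0.587, 0.138, 0.085], 0.44)]
top spare_piston [([0.753, 0.069, 0.001], 0.92), ([0.541, 0.428, 0.002], 0.47)]
top water_bottle [([0.682, -0.383, -0.001], 0.8), ([0.753, 0.069, -0.0], 0.24)]
top filter_can [([0.361, 0.424, 0.001], 0.85)]
top con_rod [([0.677, 0.407, 0.0], 0.64)]
top piston_pin [([0.746, -0.05, -0.001], 0.63), ([0.471, -0.38, 0.004], 0.44)]
1.2 [ 0.24392089 -0.62936836  0.29213747] [ 3.14157051e+00 -4.51845704e-06 -2.77182291e+00] 0.08768871390567524
```

View pics/b.png

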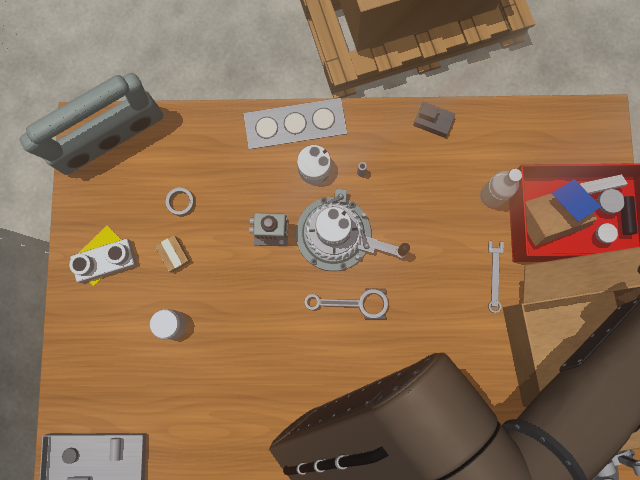

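View pics/s.png

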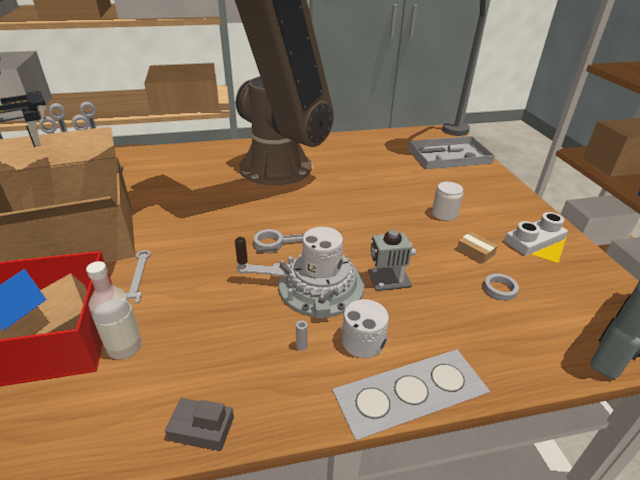

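The pictures agree with the networks: the axis is at about (0.585, 0.023), or top px (335,228). The lever grip is at top px (403,250), the reader at (269,228), and the code is about 133° clockwise of the reader. Next I move above the grip.

Emit:
{"api": "move_arm", "payload": {
  "increments": [
    {"dx":-0.03,"dy":0.024,"jaw":1},
    {"dx":-0.03,"dy":0.024},
    {"dx":-0.03,"dy":0.024},
    {"dx":-0.03,"dy":0.024},
    {"dx":-0.03,"dy":0.024},
    {"dx":-0.03,"dy":0.024},
    {"dx":-0.03,"dy":0.024},
    {"dx":-0.03,"dy":0.024},
    {"dx":-0.03,"dy":0.024},
    {"dx":-0.03,"dy":0.024},
    {"dx":-0.03,"dy":0.024},
    {"dx":-0.03,"dy":0.024}
  ]
}}

```text
$.increments[0]: bad value
```

Emit:
{"api": "move_arm", "payload": {
  "increments": [
    {"dx":-0.028,"dy":0.02},
    {"dx":-0.028,"dy":0.02},
    {"dx":-0.027,"dy":0.021},
    {"twist":-0.111},
    {"twist":-0.111},
    {"twist":-0.111},
    {"twist":-0.111},
    {"twist":-0.111},
    {"twist":-0.111},
    {"twist":-0.111},
    {"twist":-0.111}
  ]
}}

```text
$.increments[0]: bad value
```

```bash
cat > h.py <<'E'
from station import arm
import cv2,numpy as np
AX=np.array([0.585,0.0235])
def pp(c,n,k=1):
  r=arm.pinpoint(c,n); return [(np.round(d["position"],4),round(d["score"],2)) for d in r[:k]]
def tool(p,yawdeg=None):
  "tool-frame shift from the measured TCP to world p, and twist to yaw"
  s=arm.get_state(); e=np.array(s["eef_pos"]); y=s["ee_rot"][2]; d=np.array(p)-e
  c,n=np.cos(y),np.sin(y)
  print("t",round(s["t"],2),"eef",e.round(4),"rot",np.round(s["ee_rot"],3),"F",np.round(s["force"],1),"w",round(s["width"],4),"| dx,dy,dz",np.round([c*d[0]+n*d[1],n*d[0]-c*d[1],-d[2]],4),
   "twist",None if yawdeg is None else round(-(np.radians(yawdeg)-y),3))
def brg(p): return np.degrees(np.arctan2(p[1]-AX[1],p[0]-AX[0]))
E
python3 - <<'E'
from h import *
arm.grab_frame("wrist")
g=pp("wrist","lever_grip");print(g,pp("wrist","indexer"),pp("wrist","piston_crown"))
g=g[0][0] if g else np.array([.5315,-.1435,.1]); print(brg(g),np.hypot(*(g[:2]-AX)))
tool([g[0],g[1],.147],-107.8); print(np.round(arm.get_state()["q"],2))
E
```

```text
[] [] []
-107.76334285387018 0.17536034329345956
t 1.4 eef [ 0.244  -0.6293  0.2921] rot [ 3.142  0.    -2.772] F [ 0.   0.3 -0.4] w 0.0875 | dx,dy,dz [-0.4437  0.3491  0.1451] twist -0.89
[-0.91  0.36  0.01 -0.   -1.22 -0.29]
```

Emit:
{"api": "move_arm", "payload": {
  "increments": [
    {"dx":-0.03,"dy":0.024,"dz":0,"twist":0,"jaw":1},
    {"dx":-0.03,"dy":0.024,"dz":0,"twist":0,"jaw":1},
    {"dx":-0.03,"dy":0.024,"dz":0,"twist":0,"jaw":1},
    {"dx":-0.03,"dy":0.024,"dz":0,"twist":0,"jaw":1},
    {"dx":-0.03,"dy":0.024,"dz":0,"twist":0,"jaw":1},
    {"dx":-0.03,"dy":0.024,"dz":0,"twist":0,"jaw":1},
    {"dx":-0.03,"dy":0.024,"dz":0,"twist":0,"jaw":1},
    {"dx":-0.03,"dy":0.024,"dz":0,"twist":0,"jaw":1},
    {"dx":-0.03,"dy":0.024,"dz":0,"twist":0,"jaw":1},
    {"dx":-0.03,"dy":0.024,"dz":0,"twist":0,"jaw":1},
    {"dx":-0.03,"dy":0.024,"dz":0,"twist":0,"jaw":1},
    {"dx":-0.03,"dy":0.024,"dz":0,"twist":0,"jaw":1}
  ]
}}

```text
t: 2.4
eef_pos: [0.4761, -0.2289, 0.2926]
ee_rot: [-3.141, 0.001, -2.772]
force: [1.1, -0.3, -0.4]
width: 0.0877
gripper_force: 0.0
```

Emit:
{"api": "move_arm", "payload": {
  "increments": [
    {"dx":-0.028,"dy":0.02,"dz":0,"twist":0,"jaw":1},
    {"dx":-0.028,"dy":0.02,"dz":0,"twist":0,"jaw":1},
    {"dx":-0.027,"dy":0.021,"dz":0,"twist":0,"jaw":1},
    {"dx":0,"dy":0,"dz":0,"twist":-0.111,"jaw":1},
    {"dx":0,"dy":0,"dz":0,"twist":-0.111,"jaw":1},
    {"dx":0,"dy":0,"dz":0,"twist":-0.111,"jaw":1},
    {"dx":0,"dy":0,"dz":0,"twist":-0.111,"jaw":1},
    {"dx":0,"dy":0,"dz":0,"twist":-0.111,"jaw":1},
    {"dx":0,"dy":0,"dz":0,"twist":-0.111,"jaw":1},
    {"dx":0,"dy":0,"dz":0,"twist":-0.111,"jaw":1},
    {"dx":0,"dy":0,"dz":0,"twist":-0.111,"jaw":1}
  ]
}}

```text
t: 3.32
eef_pos: [0.5308, -0.1438, 0.2923]
ee_rot: [-3.141, 0.0, -1.878]
force: [0.2, -1.1, 0.0]
width: 0.0877
gripper_force: 0.0
```

Run:
```python
from h import *
arm.grab_frame("wrist")
g=pp("wrist","lever_grip");print(g,pp("wrist","indexer"),pp("wrist","piston_crown"))
g=g[0][0] if g else np.array([.5315,-.1435,.1]); print(brg(g),np.hypot(*(g[:2]-AX)))
tool([g[0],g[1],.147],-107.8); print(np.round(arm.get_state()["q"],2))
```

```text
[(array([ 0.5324, -0.1437,  0.1011]), 0.61)] [(array([ 5.854e-01,  2.650e-02, -1.000e-04]), 0.97)] []
-107.46322618032355 0.1752786353210225
t 3.52 eef [ 0.5309 -0.1438  0.2923] rot [-3.141  0.    -1.888] F [-0.1 -0.2 -0.3] w 0.0879 | dx,dy,dz [-0.0006 -0.0014  0.1453] twist -0.006
[ 0.09  0.15 -0.27  0.   -1.15 -0.41]
```

Emit:
{"api": "move_arm", "payload": {
  "increments": [
    {"dx":0,"dy":-0.001,"dz":0.03,"twist":0,"jaw":1},
    {"dx":0,"dy":0,"dz":0.03,"twist":0,"jaw":1},
    {"dx":0,"dy":0,"dz":0.03,"twist":0,"jaw":1},
    {"dx":0,"dy":0,"dz":0.03,"twist":0,"jaw":1},
    {"dx":0,"dy":0,"dz":0.025,"twist":0,"jaw":1},
    {"dx":0,"dy":0,"dz":0,"twist":0,"jaw":-1},
    {"dx":0,"dy":0,"dz":0,"twist":0,"jaw":-1},
    {"dx":0,"dy":0,"dz":0,"twist":0,"jaw":-1},
    {"dx":0,"dy":0,"dz":0,"twist":0,"jaw":-1},
    {"dx":0,"dy":0,"dz":0,"twist":0,"jaw":-1},
    {"dx":0,"dy":0,"dz":0,"twist":0,"jaw":-1}
  ],
  "force": 12
}}

```text
t: 4.43
eef_pos: [0.5325, -0.1441, 0.1486]
ee_rot: [-3.139, 0.001, -1.884]
force: [-0.3, 0.9, -0.6]
width: 0.0532
gripper_force: 0.0
```

Emit:
{"api": "move_arm", "payload": {
  "increments": [
    {"dx":0,"dy":0,"dz":0,"twist":0,"jaw":-1},
    {"dx":0,"dy":0,"dz":0,"twist":0,"jaw":-1},
    {"dx":0,"dy":0,"dz":0,"twist":0,"jaw":-1},
    {"dx":0,"dy":0,"dz":0,"twist":0,"jaw":-1},
    {"dx":0,"dy":0,"dz":0,"twist":0,"jaw":-1},
    {"dx":0,"dy":0,"dz":0,"twist":0,"jaw":-1},
    {"dx":0,"dy":0,"dz":0,"twist":0,"jaw":-1}
  ]
}}

```text
t: 5.02
eef_pos: [0.5318, -0.1441, 0.1472]
ee_rot: [-3.142, -0.0, -1.884]
force: [-0.9, 1.0, 1.2]
width: 0.0238
gripper_force: 12.0
```

Emit:
{"api": "move_arm", "payload": {
  "increments": [
    {"dx":0,"dy":0.002,"dz":0,"twist":0,"jaw":-1},
    {"dx":0,"dy":0.002,"dz":0,"twist":0,"jaw":-1},
    {"dx":0,"dy":0,"dz":0,"twist":0,"jaw":-1},
    {"dx":0,"dy":0,"dz":0,"twist":0,"jaw":-1}
  ]
}}

```text
t: 5.35
eef_pos: [0.5278, -0.143, 0.1472]
ee_rot: [3.142, -0.0, -1.884]
force: [-0.2, -2.1, 0.8]
width: 0.0238
gripper_force: 12.0
```

Emit:
{"api": "move_arm", "payload": {
  "increments": [
    {"dx":0,"dy":0.003,"dz":0,"twist":0.017,"jaw":-1},
    {"dx":0,"dy":0.003,"dz":0,"twist":0.017,"jaw":-1},
    {"dx":0,"dy":0,"dz":0,"twist":0,"jaw":-1},
    {"dx":0,"dy":0,"dz":0,"twist":0,"jaw":-1}
  ]
}}

```text
t: 5.68
eef_pos: [0.522, -0.1408, 0.1472]
ee_rot: [3.141, 0.0, -1.918]
force: [-0.5, -0.7, 1.6]
width: 0.0239
gripper_force: 12.0
```

Run:
```python
from h import *
f=arm.grab_frame("top")
tool([.53,-.14,.147]);print(brg(arm.get_state()["eef_pos"]))
cv2.imwrite("pics/c.png",cv2.resize(f[170:290,260:420],None,fx=5,fy=5,interpolation=cv2.INTER_CUBIC))
```

```text
t 5.73 eef [ 0.522  -0.1409  0.1472] rot [ 3.141  0.    -1.918] F [-0.2 -0.6  2. ] w 0.0237 | dx,dy,dz [-0.0035 -0.0072  0.0002] twist None
-110.95879483963677
```

View pics/c.png

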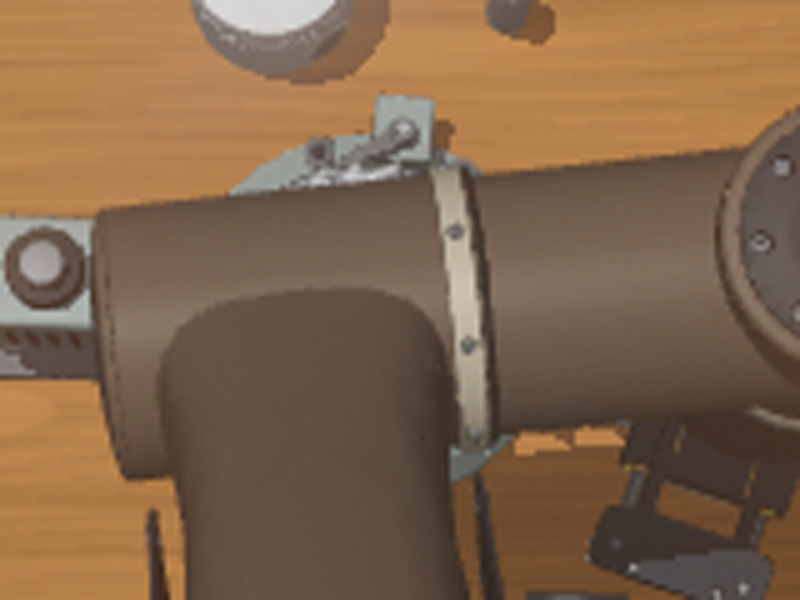

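The top view is blocked by the arm at px (300,300) of the crop, so from here I'll use the scene camera and feel for the rest stop.

Emit:
{"api": "move_arm", "payload": {
  "increments": [
    {"dx":0,"dy":0.004,"dz":0,"twist":0.023,"jaw":-1},
    {"dx":0,"dy":0.004,"dz":0,"twist":0.023,"jaw":-1},
    {"dx":0,"dy":0.004,"dz":0,"twist":0.023,"jaw":-1},
    {"dx":0,"dy":0,"dz":0,"twist":0,"jaw":-1},
    {"dx":0,"dy":0,"dz":0,"twist":0,"jaw":-1}
  ]
}}

```text
t: 6.15
eef_pos: [0.5112, -0.1363, 0.1472]
ee_rot: [-3.142, 0.0, -1.986]
force: [1.4, 2.4, 0.3]
width: 0.024
gripper_force: 12.0
```

Run:
```python
from h import *
f=arm.grab_frame("scene")
tool([.53,-.14,.147]);print(brg(arm.get_state()["eef_pos"]))
c=pp("scene","code");print(c,[brg(x[0]) for x in c])
cv2.imwrite("pics/d.png",cv2.resize(f[200:320,230:390],None,fx=5,fy=5,interpolation=cv2.INTER_CUBIC))
```

```text
t 6.2 eef [ 0.5114 -0.1364  0.1472] rot [-3.141  0.    -1.986] F [0.3 2.8 0.6] w 0.024 | dx,dy,dz [-0.0042 -0.0185  0.0002] twist None
-114.72160453392726
[(array([ 0.614 , -0.0085,  0.0845]), 0.96)] [np.float64(-47.8155566842112)]
```

View pics/d.png

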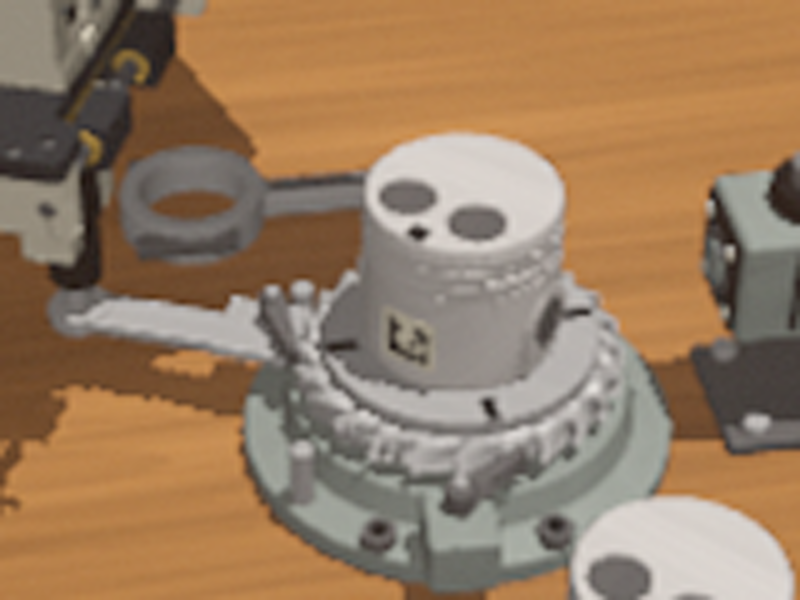

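The scene crop shows the two stop pins at (302,290) and (302,470). The arm lies close to the first, which is the rest pin. I'll nudge on until it stops.

Emit:
{"api": "move_arm", "payload": {
  "increments": [
    {"dx":0,"dy":0.004,"dz":0,"twist":0.023,"jaw":-1},
    {"dx":0,"dy":0,"dz":0,"twist":0,"jaw":-1},
    {"dx":0,"dy":0,"dz":0,"twist":0,"jaw":-1}
  ]
}}

```text
t: 6.5
eef_pos: [0.5079, -0.1348, 0.1472]
ee_rot: [-3.141, 0.001, -2.009]
force: [2.1, 4.6, 0.5]
width: 0.0235
gripper_force: 12.0
```

Emit:
{"api": "move_arm", "payload": {
  "increments": [
    {"dx":0,"dy":0.004,"dz":0,"twist":0.023,"jaw":-1},
    {"dx":0,"dy":0,"dz":0,"twist":0,"jaw":-1},
    {"dx":0,"dy":0,"dz":0,"twist":0,"jaw":-1}
  ]
}}

```text
t: 6.75
eef_pos: [0.5043, -0.133, 0.1472]
ee_rot: [-3.141, 0.001, -2.032]
force: [3.1, 5.6, -0.3]
width: 0.0237
gripper_force: 12.0
```

Emit:
{"api": "move_arm", "payload": {
  "increments": [
    {"dx":-0.002,"dy":0.003,"dz":0,"twist":0.017,"jaw":-1},
    {"dx":0,"dy":0,"dz":0,"twist":0,"jaw":-1},
    {"dx":0,"dy":0,"dz":0,"twist":0,"jaw":-1}
  ]
}}

```text
t: 7.0
eef_pos: [0.5011, -0.1309, 0.1472]
ee_rot: [3.14, -0.002, -2.05]
force: [-2.5, -3.1, 4.4]
width: 0.0234
gripper_force: 12.0
```

Emit:
{"api": "move_arm", "payload": {
  "increments": [
    {"dx":0,"dy":0.003,"dz":0,"twist":0.017,"jaw":-1},
    {"dx":0,"dy":0,"dz":0,"twist":0,"jaw":-1},
    {"dx":0,"dy":0,"dz":0,"twist":0,"jaw":-1}
  ]
}}

```text
t: 7.25
eef_pos: [0.4986, -0.1295, 0.1472]
ee_rot: [3.14, -0.001, -2.066]
force: [-2.5, -4.8, 5.1]
width: 0.0238
gripper_force: 12.0
```

Emit:
{"api": "move_arm", "payload": {
  "increments": [
    {"dx":0,"dy":0.003,"dz":0,"twist":0.017,"jaw":-1},
    {"dx":0,"dy":0,"dz":0,"twist":0,"jaw":-1},
    {"dx":0,"dy":0,"dz":0,"twist":0,"jaw":-1}
  ]
}}

```text
t: 7.5
eef_pos: [0.496, -0.128, 0.1471]
ee_rot: [3.14, -0.001, -2.083]
force: [-2.4, -4.0, 4.7]
width: 0.024
gripper_force: 12.0
```

Emit:
{"api": "move_arm", "payload": {
  "increments": [
    {"dx":0,"dy":0.004,"dz":0,"twist":0.023,"jaw":-1},
    {"dx":0,"dy":0,"dz":0,"twist":0,"jaw":-1},
    {"dx":0,"dy":0,"dz":0,"twist":0,"jaw":-1}
  ]
}}

```text
t: 7.75
eef_pos: [0.4926, -0.1259, 0.1471]
ee_rot: [3.141, -0.001, -2.106]
force: [-3.2, -5.8, 4.9]
width: 0.0243
gripper_force: 12.0
```

Emit:
{"api": "move_arm", "payload": {
  "increments": [
    {"dx":0,"dy":0.004,"dz":0,"twist":0.023,"jaw":-1},
    {"dx":0,"dy":0,"dz":0,"twist":0,"jaw":-1},
    {"dx":0,"dy":0,"dz":0,"twist":0,"jaw":-1}
  ]
}}

```text
t: 8.0
eef_pos: [0.4893, -0.1238, 0.1472]
ee_rot: [3.141, -0.001, -2.129]
force: [-3.1, -4.2, 5.2]
width: 0.0239
gripper_force: 12.0
```

Run:
```python
from h import *
f=arm.grab_frame("scene")
tool([.53,-.14,.147]);print(brg(arm.get_state()["eef_pos"]))
c=pp("scene","code");print(c,[brg(x[0]) for x in c])
cv2.imwrite("pics/e.png",cv2.resize(f[200:320,230:390],None,fx=5,fy=5,interpolation=cv2.INTER_CUBIC))
```

```text
t 8.05 eef [ 0.4893 -0.1238  0.1471] rot [ 3.141e+00 -1.000e-03 -2.128e+00] F [-2.8 -4.5  4.9] w 0.024 | dx,dy,dz [-0.0078 -0.0431  0.0001] twist None
-123.01765494682553
[(array([ 0.6141, -0.0095,  0.0798]), 0.89)] [np.float64(-48.593566187865186)]
```

View pics/e.png

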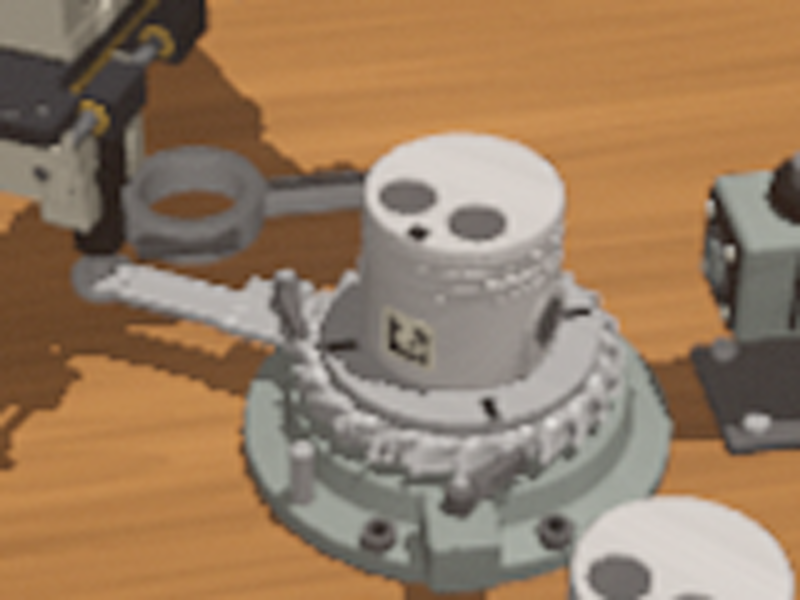

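The "pin" near the arm moved with it, so it is the lever's pawl pivot. The pin at crop (302,470)–(302,500) is the forward stop, so I'll work the rest angle out from it.

Run:
```python
from h import *
i=arm.camera_info("scene");K=np.array(i["K"]);T=np.array(i["extrinsics"])
def ray(u,v,z):
  d=T[:3,:3]@np.linalg.inv(K)@[u,v,1]; o=T[:3,3]; return o+d*(z-o[2])/d[2]
p=ray(290.4,300,.032);b=brg(p);r=np.hypot(*(p[:2]-AX));print(p,b,r)
for w in (.011,.015):
  F=b-np.degrees(np.arcsin(w/r));print("fwd stop",F,"rest",F-49.85)
r=arm.pinpoint("scene","indexer");print(r)
```

```text
[ 0.64787239 -0.0559973   0.032     ] -51.66042398012103 0.10135461565946714
fwd stop -57.89099807789671 rest -107.7409980778967
fwd stop -60.17118920784304 rest -110.02118920784304
[{'position': [0.5868, 0.0236, -0.0003], 'score': 0.56}]
```

Emit:
{"api": "move_arm", "payload": {
  "increments": [
    {"dx":0.001,"dy":0.004,"dz":0,"twist":0.023,"jaw":-1},
    {"dx":0,"dy":0.004,"dz":0,"twist":0.023,"jaw":-1},
    {"dx":0,"dy":0,"dz":0,"twist":0,"jaw":-1},
    {"dx":0,"dy":0,"dz":0,"twist":0,"jaw":-1}
  ]
}}

```text
t: 8.48
eef_pos: [0.4862, -0.1211, 0.1476]
ee_rot: [-3.135, 0.002, -2.173]
force: [15.1, -17.0, -11.9]
width: 0.0239
gripper_force: 12.0
```

Emit:
{"api": "move_arm", "payload": {
  "increments": [
    {"dx":0,"dy":0.004,"dz":0,"twist":0.023,"jaw":-1},
    {"dx":0,"dy":0,"dz":0,"twist":0,"jaw":-1},
    {"dx":0,"dy":0,"dz":0,"twist":0,"jaw":-1}
  ]
}}

```text
t: 8.73
eef_pos: [0.4834, -0.1188, 0.1476]
ee_rot: [-3.135, 0.003, -2.196]
force: [17.5, -18.7, -14.1]
width: 0.031
gripper_force: 12.0
```

Emit:
{"api": "move_arm", "payload": {
  "increments": [
    {"dx":0,"dy":0.004,"dz":0,"twist":0.023,"jaw":-1},
    {"dx":0,"dy":0,"dz":0,"twist":0,"jaw":-1},
    {"dx":0,"dy":0,"dz":0,"twist":0,"jaw":-1}
  ]
}}

```text
t: 8.98
eef_pos: [0.4805, -0.1162, 0.1476]
ee_rot: [-3.134, 0.004, -2.219]
force: [17.6, -16.3, -15.8]
width: 0.0386
gripper_force: 12.0
```

The stop shows up at bearing ≈ -124°: tangential force rises and the low-force grip yields. Now the first forward stroke.

Emit:
{"api": "move_arm", "payload": {
  "increments": [
    {"dx":-0.0005,"dy":-0.0129,"dz":0,"twist":-0.074,"jaw":-1},
    {"dx":-0.0005,"dy":-0.0129,"dz":0,"twist":-0.074,"jaw":-1},
    {"dx":-0.0005,"dy":-0.0129,"dz":0,"twist":-0.074,"jaw":-1},
    {"dx":-0.0005,"dy":-0.0129,"dz":0,"twist":-0.074,"jaw":-1},
    {"dx":-0.0005,"dy":-0.0129,"dz":0,"twist":-0.074,"jaw":-1},
    {"dx":-0.0005,"dy":-0.0129,"dz":0,"twist":-0.074,"jaw":-1},
    {"dx":-0.0005,"dy":-0.0129,"dz":0,"twist":-0.074,"jaw":-1},
    {"dx":-0.0005,"dy":-0.0129,"dz":0,"twist":-0.074,"jaw":-1},
    {"dx":-0.0005,"dy":-0.0129,"dz":0,"twist":-0.074,"jaw":-1},
    {"dx":-0.0005,"dy":-0.0129,"dz":0,"twist":-0.074,"jaw":-1},
    {"dx":-0.0005,"dy":-0.0129,"dz":0,"twist":-0.074,"jaw":-1},
    {"dx":-0.0005,"dy":-0.0129,"dz":0,"twist":-0.074,"jaw":-1}
  ],
  "force": 15
}}

```text
t: 9.98
eef_pos: [0.6229, -0.1483, 0.1469]
ee_rot: [3.139, -0.002, -1.329]
force: [-1.7, -13.2, 0.6]
width: 0.0238
gripper_force: 15.0
```

```bash
cat >> h.py <<'E'
def look():
  arm.grab_frame("scene"); tool([.53,-.14,.147]); print("lever brg",brg(arm.get_state()["eef_pos"]))
  for n in("code","piston_crown"):
    c=pp("scene",n);print(n,c,[brg(x[0]) for x in c])
E
python3 -c "
from h import *
look()"
```

```text
t 10.03 eef [ 0.6255 -0.1477  0.1469] rot [ 3.141e+00 -3.000e-03 -1.323e+00] F [  3.6 -11.2   1.3] w 0.0236 | dx,dy,dz [-0.0309  0.0907 -0.0001] twist None
lever brg -76.69785098130606
code [(array([0.6266, 0.0186, 0.0833]), 0.75)] [np.float64(-6.717827850872903)]
piston_crown [(array([0.5819, 0.0252, 0.1381]), 0.68)] [np.float64(151.2602047083119)]
```

Emit:
{"api": "move_arm", "payload": {
  "increments": [
    {"dx":0.0015,"dy":0.0129,"dz":0,"twist":0.074,"jaw":-1},
    {"dx":-0.0005,"dy":0.0129,"dz":0,"twist":0.074,"jaw":-1},
    {"dx":-0.0005,"dy":0.0129,"dz":0,"twist":0.074,"jaw":-1},
    {"dx":-0.0005,"dy":0.0129,"dz":0,"twist":0.074,"jaw":-1},
    {"dx":-0.0005,"dy":0.0129,"dz":0,"twist":0.074,"jaw":-1},
    {"dx":-0.0005,"dy":0.0129,"dz":0,"twist":0.074,"jaw":-1},
    {"dx":-0.0005,"dy":0.0129,"dz":0,"twist":0.074,"jaw":-1},
    {"dx":-0.0005,"dy":0.0129,"dz":0,"twist":0.074,"jaw":-1},
    {"dx":-0.0005,"dy":0.0129,"dz":0,"twist":0.074,"jaw":-1},
    {"dx":-0.0005,"dy":0.0129,"dz":0,"twist":0.074,"jaw":-1},
    {"dx":-0.0005,"dy":0.0129,"dz":0,"twist":0.074,"jaw":-1},
    {"dx":0,"dy":0,"dz":0,"twist":0,"jaw":-1}
  ]
}}

```text
t: 11.13
eef_pos: [0.4867, -0.1224, 0.1469]
ee_rot: [-3.141, 0.003, -2.151]
force: [2.0, 3.7, -5.1]
width: 0.0237
gripper_force: 15.0
```

Emit:
{"api": "move_arm", "payload": {
  "increments": [
    {"dx":0,"dy":0,"dz":0,"twist":0,"jaw":-1},
    {"dx":-0.0005,"dy":-0.0129,"dz":0,"twist":-0.074,"jaw":-1},
    {"dx":-0.0005,"dy":-0.0129,"dz":0,"twist":-0.074,"jaw":-1},
    {"dx":-0.0005,"dy":-0.0129,"dz":0,"twist":-0.074,"jaw":-1},
    {"dx":-0.0005,"dy":-0.0129,"dz":0,"twist":-0.074,"jaw":-1},
    {"dx":-0.0005,"dy":-0.0129,"dz":0,"twist":-0.074,"jaw":-1},
    {"dx":-0.0005,"dy":-0.0129,"dz":0,"twist":-0.074,"jaw":-1},
    {"dx":-0.0005,"dy":-0.0129,"dz":0,"twist":-0.074,"jaw":-1},
    {"dx":-0.0005,"dy":-0.0129,"dz":0,"twist":-0.074,"jaw":-1},
    {"dx":-0.0005,"dy":-0.0129,"dz":0,"twist":-0.074,"jaw":-1},
    {"dx":-0.0005,"dy":-0.0129,"dz":0,"twist":-0.074,"jaw":-1},
    {"dx":-0.0005,"dy":-0.0129,"dz":0,"twist":-0.074,"jaw":-1}
  ]
}}

```text
t: 12.13
eef_pos: [0.6236, -0.1483, 0.1469]
ee_rot: [3.14, -0.0, -1.329]
force: [-2.4, -3.7, 1.8]
width: 0.0241
gripper_force: 15.0
```

```bash
python3 -c "
from h import *
look()"
```

```text
t 12.18 eef [ 0.6261 -0.1477  0.1468] rot [ 3.142e+00 -1.000e-03 -1.323e+00] F [ 2.9 -3.6  3. ] w 0.0237 | dx,dy,dz [-0.0311  0.0912 -0.0002] twist None
lever brg -76.51529306566819
code [(array([0.6121, 0.0484, 0.0835]), 0.69)] [np.float64(42.57739254187622)]
piston_crown [(array([0.5838, 0.0255, 0.1388]), 0.56)] [np.float64(120.9637565320731)]
```

Emit:
{"api": "move_arm", "payload": {
  "increments": [
    {"dx":0.0005,"dy":0.0129,"dz":0,"twist":0.074,"jaw":-1},
    {"dx":-0.0005,"dy":0.0129,"dz":0,"twist":0.074,"jaw":-1},
    {"dx":-0.0005,"dy":0.0129,"dz":0,"twist":0.074,"jaw":-1},
    {"dx":-0.0005,"dy":0.0129,"dz":0,"twist":0.074,"jaw":-1},
    {"dx":-0.0005,"dy":0.0129,"dz":0,"twist":0.074,"jaw":-1},
    {"dx":-0.0005,"dy":0.0129,"dz":0,"twist":0.074,"jaw":-1},
    {"dx":-0.0005,"dy":0.0129,"dz":0,"twist":0.074,"jaw":-1},
    {"dx":-0.0005,"dy":0.0129,"dz":0,"twist":0.074,"jaw":-1},
    {"dx":-0.0005,"dy":0.0129,"dz":0,"twist":0.074,"jaw":-1},
    {"dx":-0.0005,"dy":0.0129,"dz":0,"twist":0.074,"jaw":-1},
    {"dx":-0.0005,"dy":0.0129,"dz":0,"twist":0.074,"jaw":-1},
    {"dx":0,"dy":0,"dz":0,"twist":0,"jaw":-1}
  ]
}}

```text
t: 13.28
eef_pos: [0.4866, -0.1227, 0.1469]
ee_rot: [-3.141, 0.004, -2.154]
force: [3.1, 6.4, -7.9]
width: 0.0233
gripper_force: 15.0
```

Emit:
{"api": "move_arm", "payload": {
  "increments": [
    {"dx":0,"dy":0,"dz":0,"twist":0,"jaw":0},
    {"dx":0,"dy":0,"dz":0,"twist":0,"jaw":0},
    {"dx":0,"dy":0,"dz":0,"twist":0,"jaw":0},
    {"dx":0,"dy":0,"dz":-0.03,"twist":0,"jaw":0},
    {"dx":0,"dy":0,"dz":-0.04,"twist":0,"jaw":0},
    {"dx":0,"dy":0,"dz":-0.04,"twist":0,"jaw":0},
    {"dx":0,"dy":0,"dz":-0.04,"twist":0,"jaw":0},
    {"dx":-0.02,"dy":0,"dz":-0.03,"twist":0,"jaw":0},
    {"dx":-0.02,"dy":0,"dz":-0.03,"twist":0,"jaw":0},
    {"dx":0,"dy":0,"dz":0,"twist":0,"jaw":0}
  ]
}}

```text
t: 14.12
eef_pos: [0.5125, -0.0903, 0.3636]
ee_rot: [-3.133, 0.005, -2.147]
force: [1.2, 0.3, 1.4]
width: 0.0441
gripper_force: 0.0
```

Run:
```python
from h import *
s=arm.camera_info("wrist");f=arm.grab_frame("wrist");tool([.488,-.1225,.147])
K=np.array(s["K"]);T=np.array(s["extrinsics"]);np.savez("w1.npz",K=K,T=T)
cv2.imwrite("pics/f.png",f)
for n in("code","piston_crown","indexer","lever_grip","reader_window","trigger_top"):
    c=pp("wrist",n);print(n,c,[brg(x[0]) for x in c])
```

```text
t 14.17 eef [ 0.511  -0.0906  0.3604] rot [-3.137  0.004 -2.147] F [-0.7  0.5 -1.8] w 0.0436 | dx,dy,dz [0.0393 0.0019 0.2134] twist None
code [] []
piston_crown [(array([0.585 , 0.0223, 0.1372]), 0.66)] [np.float64(-90.0)]
indexer [(array([ 0.5879,  0.0244, -0.002 ]), 0.75)] [np.float64(17.241459398939927)]
lever_grip [(array([ 0.4883, -0.121 ,  0.1021]), 0.73)] [np.float64(-123.79060236851065)]
reader_window [] []
trigger_top [] []
```

View pics/f.png

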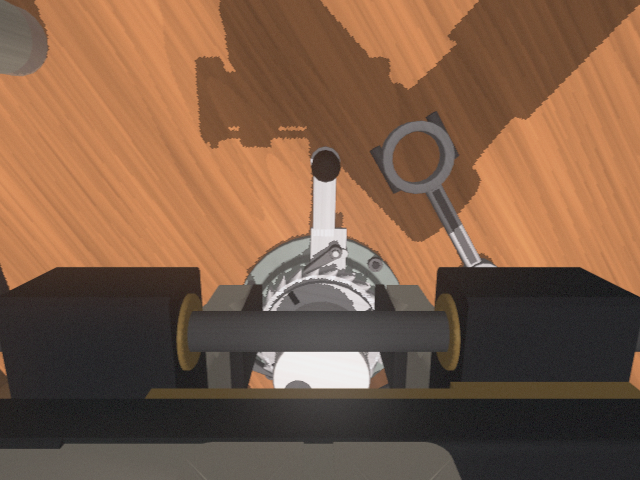

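The picture shows the lever parked at rest (grip at px 326,165), with the gripper hiding the piston at (320,370). I'll shift inwards for a clear view of the crown.

Emit:
{"api": "move_arm", "payload": {
  "increments": [
    {"dx":-0.034,"dy":0,"dz":-0.01,"twist":0,"jaw":0},
    {"dx":-0.034,"dy":0,"dz":-0.01,"twist":0,"jaw":0},
    {"dx":-0.034,"dy":0,"dz":-0.01,"twist":0,"jaw":0},
    {"dx":-0.034,"dy":0,"dz":-0.01,"twist":0,"jaw":0},
    {"dx":-0.034,"dy":0,"dz":-0.01,"twist":0,"jaw":0},
    {"dx":-0.034,"dy":0,"dz":0,"twist":0,"jaw":0},
    {"dx":-0.034,"dy":0,"dz":0,"twist":0,"jaw":0},
    {"dx":0,"dy":0,"dz":0,"twist":0,"jaw":0},
    {"dx":0,"dy":0,"dz":0,"twist":0,"jaw":0}
  ]
}}

```text
t: 15.22
eef_pos: [0.6396, 0.1095, 0.4047]
ee_rot: [3.14, -0.003, -2.146]
force: [-0.2, -0.2, -0.1]
width: 0.0438
gripper_force: 0.0
```

Run:
```python
from h import *
s=arm.camera_info("wrist");f=arm.grab_frame("wrist");tool([.488,-.1225,.147])
K=np.array(s["K"]);T=np.array(s["extrinsics"]);np.savez("w2.npz",K=K,T=T)
cv2.imwrite("pics/g.png",f)
for n in("code","piston_crown","indexer","lever_grip","reader_window","trigger_top"):
    c=pp("wrist",n);print(n,c,[brg(x[0]) for x in c])
```

```text
t 15.27 eef [0.6392 0.1085 0.4055] rot [ 3.140e+00 -2.000e-03 -2.147e+00] F [ 0.1 -1.5  0. ] w 0.0436 | dx,dy,dz [0.2761 0.0008 0.2585] twist None
code [(array([0.6176, 0.0517, 0.0798]), 0.74)] [np.float64(40.860810744273735)]
piston_crown [(array([0.5834, 0.0205, 0.1332]), 0.58)] [np.float64(-118.072486935852)]
indexer [(array([ 0.5888,  0.0252, -0.0022]), 0.68)] [np.float64(24.102234501161)]
lever_grip [] []
reader_window [(array([0.5845, 0.1366, 0.0833]), 0.96)] [np.float64(90.25329534152694)]
trigger_top [(array([0.5906, 0.1716, 0.1324]), 0.65)] [np.float64(87.83454706636415)]
```

View pics/g.png

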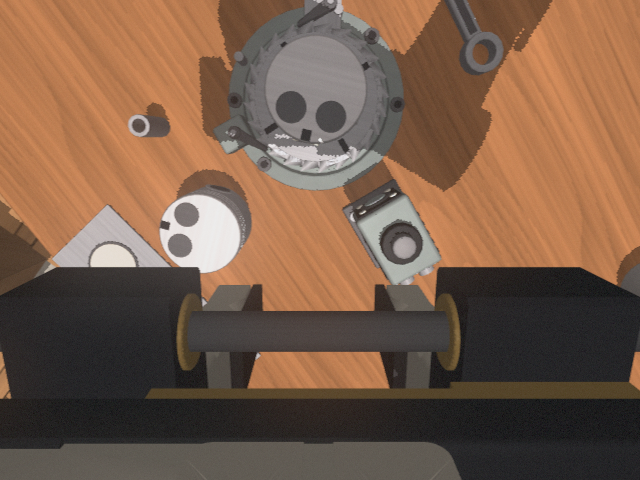

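Clear view: crown centre near (316,76), reliefs at (291,107) and (331,116), notch at (306,135), trigger at (404,247). I'll get the angles from these by ray casting.

```bash
cat >> h.py <<'E'
def blob(f,u,v,r,thr,dark=True):
  g=cv2.cvtColor(f,cv2.COLOR_BGR2GRAY).astype(float); m=(g<thr) if dark else (g>thr)
  yy,xx=np.mgrid[:480,:640]; m=(m&((xx-u)**2+(yy-v)**2<r*r)).astype(np.uint8)
  n,l,st,c=cv2.connectedComponentsWithStats(m); i=1+np.argmax(st[1:,4]); return c[i],st[i,4]
def ray(K,T,uv,z):
  d=T[:3,:3]@np.linalg.inv(K)@[*uv,1]; o=T[:3,3]; return (o+d*(z-o[2])/d[2])
E
python3 - <<'E'
from h import *
f=cv2.imread("pics/g.png");w=np.load("w2.npz");K,T=w["K"],w["T"]
g=cv2.cvtColor(f,cv2.COLOR_BGR2GRAY)
print("samples",g[60,316],g[107,291],g[135,306],g[90,316],g[247,404],g[235,390])
P={}
for n,u,v,r,t,z in[("A",291,107,22,65,.135),("B",331,116,22,65,.135),("notch",306,135,8,55,.135)]:
  c,a=blob(f,u,v,r,t);P[n]=ray(K,T,c,z);print(n,c.round(1),a,P[n].round(4))
for c in cv2.HoughCircles(cv2.medianBlur(g[10:160,240:400],3),cv2.HOUGH_GRADIENT,1,20,param1=80,param2=15,minRadius=44,maxRadius=58)[0][:3]:
  print("crown",c[:2]+[240,10],c[2],ray(K,T,c[:2]+[240,10],.135).round(4))
for c in cv2.HoughCircles(cv2.medianBlur(g[210:280,360:440],3),cv2.HOUGH_GRADIENT,1,5,param1=80,param2=10,minRadius=10,maxRadius=25)[0][:4]:
  print("btn",c[:2]+[360,210],c[2],ray(K,T,c[:2]+[360,210],.134).round(4))
a,b=P["A"][:2],P["B"][:2];d=b-a;print("|AB|",np.hypot(*d),"normal to AB",np.degrees(np.arctan2(-d[0],d[1])),np.degrees(np.arctan2(d[0],-d[1])))
E
```

```text
samples 139 75 54 140 173 82Traceback (most recent call last):
  File "<stdin>", line 7, in <module>
  File "h.py", line 20, in blob
    n,l,st,c=cv2.connectedComponentsWithStats(m); i=1+np.argmax(st[1:,4]); return c[i],st[i,4]
                                                      ~~~~~~~~~^^^^^^^^^^
    return _wrapfunc(a, 'argmax', axis=axis, out=out, **kwds)
    return bound(*args, **kwds)
ValueError: attempt to get argmax of an empty sequence
```

```bash
cat > m.py <<'E'
from h import *
import sys
def meas(pic,npz,A,B,N,C,btn=None,tr=100,tn=80):
  f=cv2.imread(pic);w=np.load(npz);K,T=w["K"],w["T"];g=cv2.cvtColor(f,cv2.COLOR_BGR2GRAY);P={}
  for n,(u,v),r,t in[("A",A,20,tr),("B",B,20,tr),("notch",N,7,tn)]:
    c,a=blob(f,u,v,r,t);P[n]=ray(K,T,c,.135);print(n,c.round(1),a,P[n].round(4))
  for (u,v),h,lo,hi,z,n in[(C,80,44,62,.135,"crown"),(btn,40,9,25,.134,"btn")][:2 if btn else 1]:
    x0,y0=max(u-h,0),max(v-h,0)
    for c in cv2.HoughCircles(cv2.medianBlur(g[y0:v+h,x0:u+h],3),cv2.HOUGH_GRADIENT,1,4,param1=80,param2=10,minRadius=lo,maxRadius=hi)[0][:3]:
      q=ray(K,T,c[:2]+[x0,y0],z);P.setdefault(n,q);print(n,(c[:2]+[x0,y0]).round(1),c[2],q.round(4))
  a,b=P["A"][:2],P["B"][:2];d=b-a;m=(a+b)/2;c=P["crown"][:2];k=lambda v:round(np.degrees(np.arctan2(v[1],v[0])),1)
  print("AB %.4f"%np.hypot(*d),"normals",k([-d[1],d[0]]),"mid",k(m-c),"notch",k(P["notch"][:2]-c),"mid->notch",k(P["notch"][:2]-m))
  if btn: print("reader",k(P["btn"][:2]-c),np.hypot(*(P["btn"][:2]-c)))
E
python3 -c "
from m import *
meas('pics/g.png','w2.npz',(291,107),(331,116),(306,135),(316,76),(402,245))"
```

```text
A [290.6 106.7] 763 [0.6097 0.0226 0.135 ]
B [330.5 116.3] 757 [0.5867 0.0464 0.135 ]
notch [305.6 134.7] 98 [0.6116 0.0475 0.135 ]
crown [317.5  88.5] 52.6 [0.584  0.0228 0.135 ]
crown [312.5  89.5] 52.6 [0.5877 0.0213 0.135 ]
crown [325.5  87.5] 60.3 [0.5782 0.0256 0.135 ]
btn [400.5 241.5] 21.8 [0.5918 0.168  0.134 ]
btn [401.5 254.5] 23.2 [0.597  0.1787 0.134 ]
btn [395.5 256.5] 23.2 [0.6024 0.1774 0.134 ]
AB 0.0331 normals -135.9 mid 39.4 notch 41.7 mid->notch 44.0
reader 86.9 0.14545220623547342
```

Run:
```python
from h import *
f=cv2.imread("pics/g.png");w=np.load("w2.npz");K,T=w["K"],w["T"]
ax=np.array([.5843,.0215])
c,a=blob(f,404,247,16,120,False);p=ray(K,T,c,.134);print("btn",c,a,p);v=p[:2]-ax
print(np.degrees(np.arctan2(v[1],v[0])),np.hypot(*v))
c,a=blob(f,402,243,21,95);p=ray(K,T,c,.124);print("collar",c,a,p)
```

```text
btn [404.09326425 247.33160622] 386 [0.59180441 0.17430612 0.134     ]
87.18842412779888 0.15299027840121454
collar [400.25303867 240.93480663] 905 [0.59135143 0.17059635 0.124     ]
```

Emit:
{"api": "move_arm", "payload": {
  "increments": [
    {"dx":0.0345,"dy":0,"dz":0,"twist":0,"jaw":0.5},
    {"dx":0.0345,"dy":0,"dz":0,"twist":0,"jaw":0.5},
    {"dx":0.0345,"dy":0,"dz":0,"twist":0,"jaw":0.5},
    {"dx":0.0345,"dy":0,"dz":0,"twist":0,"jaw":0.5},
    {"dx":0.0345,"dy":0,"dz":0,"twist":0,"jaw":0.5},
    {"dx":0.0345,"dy":0,"dz":0,"twist":0,"jaw":0.5},
    {"dx":0.0345,"dy":0,"dz":0.03,"twist":0,"jaw":0.5},
    {"dx":0.0345,"dy":0.001,"dz":0.03,"twist":0,"jaw":0.5},
    {"dx":0,"dy":0,"dz":0,"twist":0,"jaw":0.5},
    {"dx":0,"dy":0,"dz":0,"twist":0,"jaw":0.5}
  ]
}}

```text
t: 16.4
eef_pos: [0.4891, -0.119, 0.3519]
ee_rot: [3.141, -0.001, -2.151]
force: [0.6, 0.2, 1.4]
width: 0.066
gripper_force: 0.0
```

```bash
python3 -c "
from h import *
tool([.4875,-.1225,.147],-123.4)"
```

```text
t 16.4 eef [ 0.4891 -0.119   0.3519] rot [ 3.141e+00 -1.000e-03 -2.151e+00] F [0.6 0.2 1.4] w 0.066 | dx,dy,dz [ 0.0038 -0.0005  0.2049] twist 0.003
```

Emit:
{"api": "move_arm", "payload": {
  "increments": [
    {"dx":0.0038,"dy":-0.0005,"dz":0.035,"twist":0.003,"jaw":0.5},
    {"dx":0,"dy":0,"dz":0.035,"twist":0,"jaw":0.5},
    {"dx":0,"dy":0,"dz":0.035,"twist":0,"jaw":0.5},
    {"dx":0,"dy":0,"dz":0.035,"twist":0,"jaw":0.5},
    {"dx":0,"dy":0,"dz":0.035,"twist":0,"jaw":0.5},
    {"dx":0,"dy":0,"dz":0.03,"twist":0,"jaw":0.5},
    {"dx":0,"dy":0,"dz":0,"twist":0,"jaw":-1},
    {"dx":0,"dy":0,"dz":0,"twist":0,"jaw":-1},
    {"dx":0,"dy":0,"dz":0,"twist":0,"jaw":-1},
    {"dx":0,"dy":0,"dz":0,"twist":0,"jaw":-1},
    {"dx":0,"dy":0,"dz":0,"twist":0,"jaw":-1},
    {"dx":0,"dy":0,"dz":0,"twist":0,"jaw":-1}
  ],
  "force": 15
}}

```text
t: 17.4
eef_pos: [0.4903, -0.1207, 0.1491]
ee_rot: [-3.139, 0.002, -2.151]
force: [-1.3, -0.6, 0.2]
width: 0.031
gripper_force: 0.0
```

Emit:
{"api": "move_arm", "payload": {
  "increments": [
    {"dx":0,"dy":0,"dz":0,"twist":0,"jaw":-1},
    {"dx":0,"dy":0,"dz":0,"twist":0,"jaw":-1},
    {"dx":0,"dy":0,"dz":0,"twist":0,"jaw":-1},
    {"dx":0,"dy":0,"dz":0,"twist":0,"jaw":-1}
  ]
}}

```text
t: 17.73
eef_pos: [0.4901, -0.1209, 0.1484]
ee_rot: [-3.14, 0.001, -2.15]
force: [-0.3, 0.0, 7.4]
width: 0.0235
gripper_force: 15.0
```

Emit:
{"api": "move_arm", "payload": {
  "increments": [
    {"dx":0.0025,"dy":-0.0134,"dz":0,"twist":-0.0765,"jaw":-1},
    {"dx":-0.0005,"dy":-0.0134,"dz":0,"twist":-0.0765,"jaw":-1},
    {"dx":-0.0005,"dy":-0.0134,"dz":0,"twist":-0.0765,"jaw":-1},
    {"dx":-0.0005,"dy":-0.0134,"dz":0,"twist":-0.0765,"jaw":-1},
    {"dx":-0.0005,"dy":-0.0134,"dz":0,"twist":-0.0765,"jaw":-1},
    {"dx":-0.0005,"dy":-0.0134,"dz":0,"twist":-0.0765,"jaw":-1},
    {"dx":-0.0005,"dy":-0.0134,"dz":0,"twist":-0.0765,"jaw":-1},
    {"dx":-0.0005,"dy":-0.0134,"dz":0,"twist":-0.0765,"jaw":-1},
    {"dx":-0.0005,"dy":-0.0134,"dz":0,"twist":-0.0765,"jaw":-1},
    {"dx":-0.0005,"dy":-0.0134,"dz":0,"twist":-0.0765,"jaw":-1},
    {"dx":0,"dy":0,"dz":0,"twist":0,"jaw":-1},
    {"dx":0,"dy":0,"dz":0,"twist":0,"jaw":-1}
  ]
}}

```text
t: 18.73
eef_pos: [0.6176, -0.1475, 0.1484]
ee_rot: [-3.139, 0.001, -1.384]
force: [-2.1, 9.5, 7.5]
width: 0.0241
gripper_force: 15.0
```

```bash
python3 -c "
from h import *
AX[:]=[.5843,.0215]
look()"
```

```text
t 18.78 eef [ 0.6174 -0.1475  0.1485] rot [-3.139e+00  1.000e-03 -1.385e+00] F [-0.7  8.5  8.2] w 0.0237 | dx,dy,dz [-0.0236  0.0845  0.0015] twist None
lever brg -78.92745628391157
code [(array([0.5865, 0.0625, 0.0841]), 0.73)] [np.float64(86.92853788292965)]
piston_crown [(array([0.585 , 0.0263, 0.1386]), 0.75)] [np.float64(81.70285503016403)]
```

Emit:
{"api": "move_arm", "payload": {
  "increments": [
    {"dx":-0.0015,"dy":0.0126,"dz":0,"twist":0.072,"jaw":-1},
    {"dx":-0.0005,"dy":0.0126,"dz":0,"twist":0.072,"jaw":-1},
    {"dx":-0.0005,"dy":0.0126,"dz":0,"twist":0.072,"jaw":-1},
    {"dx":-0.0005,"dy":0.0126,"dz":0,"twist":0.072,"jaw":-1},
    {"dx":-0.0005,"dy":0.0126,"dz":0,"twist":0.072,"jaw":-1},
    {"dx":-0.0005,"dy":0.0126,"dz":0,"twist":0.072,"jaw":-1},
    {"dx":-0.0005,"dy":0.0126,"dz":0,"twist":0.072,"jaw":-1},
    {"dx":-0.0005,"dy":0.0126,"dz":0,"twist":0.072,"jaw":-1},
    {"dx":-0.0005,"dy":0.0126,"dz":0,"twist":0.072,"jaw":-1},
    {"dx":-0.0005,"dy":0.0126,"dz":0,"twist":0.072,"jaw":-1},
    {"dx":-0.0005,"dy":0.0126,"dz":0,"twist":0.072,"jaw":-1},
    {"dx":0,"dy":0.001,"dz":0,"twist":0,"jaw":-1}
  ]
}}

```text
t: 19.88
eef_pos: [0.4865, -0.1191, 0.149]
ee_rot: [-3.133, 0.004, -2.18]
force: [21.0, -23.7, -20.9]
width: 0.025
gripper_force: 15.0
```

Emit:
{"api": "move_arm", "payload": {
  "increments": [
    {"dx":0,"dy":0.002,"dz":0,"twist":0,"jaw":-1},
    {"dx":0,"dy":0,"dz":0,"twist":0,"jaw":-1},
    {"dx":0,"dy":0,"dz":0,"twist":0,"jaw":-1}
  ]
}}

```text
t: 20.13
eef_pos: [0.4869, -0.1193, 0.1489]
ee_rot: [-3.131, 0.003, -2.176]
force: [21.5, -22.8, -16.5]
width: 0.0244
gripper_force: 15.0
```

Emit:
{"api": "move_arm", "payload": {
  "increments": [
    {"dx":0,"dy":0,"dz":0,"twist":0,"jaw":0.5},
    {"dx":0,"dy":0,"dz":0,"twist":0,"jaw":0.5},
    {"dx":0,"dy":0,"dz":0,"twist":0,"jaw":0.5},
    {"dx":0,"dy":0,"dz":0,"twist":0,"jaw":0.5},
    {"dx":0,"dy":0,"dz":-0.035,"twist":0,"jaw":0.5},
    {"dx":0,"dy":0,"dz":-0.04,"twist":0,"jaw":0.5},
    {"dx":0,"dy":0,"dz":-0.04,"twist":0,"jaw":0.5},
    {"dx":0,"dy":0,"dz":-0.04,"twist":0,"jaw":0.5},
    {"dx":-0.025,"dy":0,"dz":-0.03,"twist":0,"jaw":0.5},
    {"dx":-0.025,"dy":0,"dz":-0.03,"twist":0,"jaw":0.5},
    {"dx":-0.025,"dy":0,"dz":-0.03,"twist":0,"jaw":0.5}
  ]
}}

```text
t: 21.05
eef_pos: [0.5237, -0.0555, 0.3946]
ee_rot: [-3.141, 0.001, -2.178]
force: [1.5, 0.6, -0.5]
width: 0.0658
gripper_force: 0.0
```

Emit:
{"api": "move_arm", "payload": {
  "increments": [
    {"dx":-0.034,"dy":0,"dz":-0.01,"twist":0,"jaw":0.5},
    {"dx":-0.034,"dy":0,"dz":0,"twist":0,"jaw":0.5},
    {"dx":-0.034,"dy":0,"dz":0,"twist":0,"jaw":0.5},
    {"dx":-0.034,"dy":0,"dz":0,"twist":0,"jaw":0.5},
    {"dx":-0.034,"dy":0,"dz":0,"twist":0,"jaw":0.5},
    {"dx":-0.034,"dy":0,"dz":0,"twist":0,"jaw":0.5},
    {"dx":0,"dy":0,"dz":0,"twist":0,"jaw":0.5},
    {"dx":0,"dy":0,"dz":0,"twist":0,"jaw":0.5},
    {"dx":0,"dy":0,"dz":0,"twist":0,"jaw":0.5}
  ]
}}

```text
t: 21.8
eef_pos: [0.6402, 0.1116, 0.4018]
ee_rot: [3.141, -0.001, -2.177]
force: [-0.5, 0.5, -0.1]
width: 0.0655
gripper_force: 0.0
```

Run:
```python
from h import *
s=arm.camera_info("wrist");f=arm.grab_frame("wrist");tool([.488,-.1225,.147])
np.savez("w3.npz",K=np.array(s["K"]),T=np.array(s["extrinsics"]))
cv2.imwrite("pics/h.png",f)
arm.grab_frame("scene");g=pp("scene","lever_grip");print(g,[brg(x[0]) for x in g])
```

```text
t 21.85 eef [0.6401 0.1111 0.4024] rot [ 3.141e+00 -1.000e-03 -2.178e+00] F [-0.1 -0.6  0.4] w 0.0657 | dx,dy,dz [ 0.2786 -0.0083  0.2554] twist None
[(array([0.359 , 0.4233, 0.0015]), 0.59)] [np.float64(119.47872229545402)]
```

View pics/h.png

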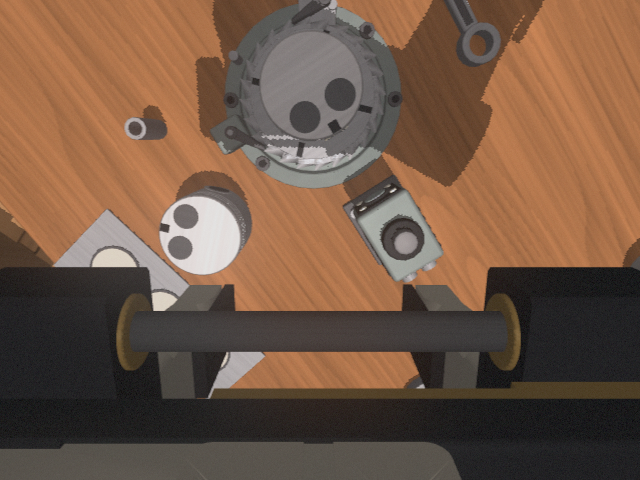

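The reliefs are now at (305,117) and (340,94), the notch at (335,127) and the trigger at (405,242), so the code side points at the reader. I'll put a number on it.

Run:
```python
from m import *
meas('pics/h.png','w3.npz',(305,117),(340,94),(335,127),(312,70))
f=cv2.imread("pics/h.png");w=np.load("w3.npz");K,T=w["K"],w["T"]
c,a=blob(f,405,242,16,120,False);p=ray(K,T,c,.134);print("btn",c,a,p);v=p[:2]-np.array([.5843,.0215])
print(np.degrees(np.arctan2(v[1],v[0])),np.hypot(*v)); tool([p[0],p[1],.22],-92.8)
```

```text
A [304.5 116.6] 780 [0.6034 0.0387 0.135 ]
B [339.8  94. ] 815 [0.5704 0.0406 0.135 ]
notch [334.2 126.5] 103 [0.588  0.0587 0.135 ]
crown [317.5  84.5] 57.0 [0.5809 0.0247 0.135 ]
crown [299.5  86.5] 61.4 [0.5935 0.0178 0.135 ]
crown [310.5  79.5] 48.2 [0.5833 0.0185 0.135 ]
AB 0.0331 normals -93.2 mid 68.3 notch 78.1 mid->notch 86.5
btn [405.54133333 242.552     ] 375 [0.59168446 0.17416162 0.134     ]
87.23067843834482 0.1528401188663559
t 21.95 eef [0.6401 0.1106 0.4031] rot [-3.141  0.    -2.179] F [-1.3  0.4  0.2] w 0.0653 | dx,dy,dz [-0.0246  0.076   0.1831] twist -0.559
```

Code at 86.6° against reader at 87.2°, so it is square. Now I position over the trigger with the fingers shut, and check the lever on the way.

Emit:
{"api": "move_arm", "payload": {
  "increments": [
    {"dx":-0.0082,"dy":0.0253,"dz":0,"twist":0,"jaw":-1},
    {"dx":-0.0082,"dy":0.0253,"dz":0,"twist":0,"jaw":-1},
    {"dx":-0.0082,"dy":0.0253,"dz":0,"twist":0,"jaw":-1},
    {"dx":0,"dy":0,"dz":0.03,"twist":0,"jaw":-1},
    {"dx":0,"dy":0,"dz":0.03,"twist":0,"jaw":-1},
    {"dx":0,"dy":0,"dz":0.03,"twist":0,"jaw":-1},
    {"dx":0,"dy":0,"dz":0.03,"twist":0,"jaw":-1},
    {"dx":0,"dy":0,"dz":0.02,"twist":0,"jaw":-1},
    {"dx":0,"dy":0,"dz":0,"twist":0,"jaw":-1},
    {"dx":0,"dy":0,"dz":0,"twist":0,"jaw":-1},
    {"dx":0,"dy":0,"dz":0,"twist":0,"jaw":-1},
    {"dx":0,"dy":0,"dz":0,"twist":0,"jaw":-1}
  ]
}}

```text
t: 22.95
eef_pos: [0.5932, 0.1751, 0.2649]
ee_rot: [-3.14, 0.003, -2.178]
force: [-0.8, 0.0, 1.3]
width: 0.0002
gripper_force: 0.0
```

Run:
```python
from h import *
AX[:]=[.5843,.0215]
for c in("scene","top","wrist"):
  arm.grab_frame(c);g=pp(c,"lever_grip",2);print(c,g,[brg(x[0]) for x in g],arm.pinpoint(c,"code")[:1])
tool([.5917,.1742,.2])
```

```text
scene [(array([ 0.4891, -0.12  ,  0.0992]), 0.71)] [np.float64(-123.93233153467888)] [{'position': [0.752, 0.0696, -0.0045], 'score': 0.74}]
top [(array([ 0.4829, -0.12  ,  0.1007]), 0.96)] [np.float64(-125.62567791835733)] [{'position': [0.5858, 0.0637, 0.0838], 'score': 0.6}]
wrist [] [] [{'position': [0.5853, 0.0633, 0.0843], 'score': 0.84}]
t 23.4 eef [0.5923 0.175  0.2626] rot [-3.142  0.    -2.178] F [0.9 0.6 0.3] w 0.0008 | dx,dy,dz [0.001  0.0001 0.0626] twist None
```

Emit:
{"api": "move_arm", "payload": {
  "increments": [
    {"dx":0.001,"dy":0,"dz":0.03,"twist":0,"jaw":-1},
    {"dx":0,"dy":0,"dz":0.025,"twist":0,"jaw":-1},
    {"dx":0,"dy":0,"dz":0.007,"twist":0,"jaw":-1},
    {"dx":0,"dy":0,"dz":0.002,"twist":0,"jaw":-1},
    {"dx":0,"dy":0,"dz":0.002,"twist":0,"jaw":-1},
    {"dx":0,"dy":0,"dz":0.0015,"twist":0,"jaw":-1},
    {"dx":0,"dy":0,"dz":0,"twist":0,"jaw":-1},
    {"dx":0,"dy":0,"dz":0,"twist":0,"jaw":-1}
  ]
}}

```text
t: 24.07
eef_pos: [0.5922, 0.1743, 0.1963]
ee_rot: [-3.141, 0.001, -2.178]
force: [-1.1, -1.1, 4.6]
width: 0.0003
gripper_force: 1.7
```

Emit:
{"api": "move_arm", "payload": {
  "increments": [
    {"dx":0,"dy":0,"dz":0.001,"twist":0,"jaw":-1},
    {"dx":0,"dy":0,"dz":0,"twist":0,"jaw":-1},
    {"dx":0,"dy":0,"dz":0,"twist":0,"jaw":-1}
  ]
}}

```text
t: 24.32
eef_pos: [0.5922, 0.1742, 0.1946]
ee_rot: [-3.141, 0.001, -2.178]
force: [-0.2, -0.8, 3.9]
width: 0.0007
gripper_force: 2.2
```

Emit:
{"api": "move_arm", "payload": {
  "increments": [
    {"dx":0,"dy":0,"dz":0.001,"twist":0,"jaw":-1},
    {"dx":0,"dy":0,"dz":0,"twist":0,"jaw":-1},
    {"dx":0,"dy":0,"dz":0,"twist":0,"jaw":-1}
  ]
}}

```text
t: 24.57
eef_pos: [0.5922, 0.1743, 0.1939]
ee_rot: [-3.141, 0.001, -2.177]
force: [-1.4, -2.0, 8.7]
width: 0.0003
gripper_force: 4.1
```

Emit:
{"api": "move_arm", "payload": {
  "increments": [
    {"dx":0,"dy":0,"dz":0.001,"twist":0,"jaw":-1},
    {"dx":0,"dy":0,"dz":0,"twist":0,"jaw":-1},
    {"dx":0,"dy":0,"dz":0,"twist":0,"jaw":-1}
  ]
}}

```text
t: 24.82
eef_pos: [0.5922, 0.1743, 0.1938]
ee_rot: [-3.14, 0.001, -2.177]
force: [-4.3, -1.3, 13.8]
width: 0.0004
gripper_force: 7.1
```

Bottomed out: TCP is at 0.1938 and force is rising past 5 N. Next I lift off slowly, then move clear.

Emit:
{"api": "move_arm", "payload": {
  "increments": [
    {"dx":0,"dy":0,"dz":-0.006,"twist":0,"jaw":-1},
    {"dx":0,"dy":0,"dz":-0.01,"twist":0,"jaw":-1},
    {"dx":0,"dy":0,"dz":-0.03,"twist":0,"jaw":-1},
    {"dx":0,"dy":0,"dz":-0.04,"twist":0,"jaw":-1},
    {"dx":0,"dy":0,"dz":-0.04,"twist":0,"jaw":-1},
    {"dx":-0.02,"dy":0.02,"dz":-0.03,"twist":0,"jaw":-1},
    {"dx":-0.02,"dy":0.02,"dz":-0.03,"twist":0,"jaw":-1},
    {"dx":0,"dy":0,"dz":0,"twist":0,"jaw":-1},
    {"dx":0,"dy":0,"dz":0,"twist":0,"jaw":-1}
  ]
}}

```text
t: 25.57
eef_pos: [0.5816, 0.2316, 0.38]
ee_rot: [-3.141, 0.004, -2.176]
force: [0.5, 0.2, -1.4]
width: 0.0007
gripper_force: 0.0
```

Run:
```python
from h import *
AX[:]=[.5843,.0215]
for c in("scene","wrist"):
  arm.grab_frame(c)
  for n in("lever_grip","trigger_top","code"):
    g=pp(c,n);print(c,n,g,[brg(x[0]) for x in g])
tool([.5917,.1742,.2])
print(arm.job_done())
```

```text
scene lever_grip [(array([0.5851, 0.0231, 0.1352]), 0.6)] [np.float64(63.434948822924554)]
scene trigger_top [(array([0.5905, 0.1737, 0.135 ]), 0.45)] [np.float64(87.66729608829847)]
scene code [(array([0.5858, 0.0646, 0.0826]), 0.56)] [np.float64(88.00675185213177)]
wrist lever_grip [] []
wrist trigger_top [(array([0.5914, 0.1746, 0.1324]), 0.84)] [np.float64(87.34481525534126)]
wrist code [(array([0.5874, 0.066 , 0.0833]), 0.78)] [np.float64(86.01504652080327)]
t 25.97 eef [0.5817 0.2293 0.3772] rot [ 3.141e+00 -1.000e-03 -2.178e+00] F [ 0.2  0.3 -0.7] w 0.0004 | dx,dy,dz [ 0.0395 -0.0397  0.1772] twist None
the job is handed in; nothing more can be done
None
```

The job is handed in at about 26 s: code within about 1° of facing the reader, lever back at its rest stop, trigger pressed fully down and released, and the arm clear.

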